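# Slide the label spindle home in its V-groove stand

### The arm

A 6-joint arm with a two-finger parallel gripper is mounted at the origin on a cart in front of the work surface, level with it; the furniture and walls round the work are solid. World frame = base frame: x ahead of the robot, y to its left, z up, the work surface at z = 0. Lengths are in m, angles in rad, forces in N, time in s.
With the tool pointing down it reaches from about 0.35 to 0.85 m from the base axis. Payload 8.1 kg.
Tool frame: the origin (TCP) lies on the centre line of the jaws, within the pads' length; the fingertips stand 14 mm ahead of it and the grasp point (between the pads) lies 5 mm behind it (arm.tip_reach is the distance from the TCP to the fingertips, in m); z points along the fingers, y is the direction in which the jaws open and shut (so a half turn about z gives the same grasp; the last joint's range is limited). The gripper opens to 93 mm and grips with 3 to 60 N. Pads are 15 mm wide; open, the fingers measure 128 mm over their backs; the gripper's body (75 mm by 188 mm) begins 65 mm behind the grasp point.
Start: joints at [1.114, 0.13, 1.488, -0, 1.523, -0.085], TCP at [0.218, 0.559, 0.233] pointing down, gripper open.
Joint ranges: [-2.96, 2.96], [-0.89, 2.26], [0.02, 2.5], [-1.34, 4.48], [0, 2.73], [-2.66, 2.66]. Speed limits (rad/s): [2.39, 2.39, 2.79, 3.14, 3.14, 3.14].

### API

Orientations are given as a rotation vector (axis times angle).
In Python, from rig import status, optics, arm gives the robot as it stands. The module is installed in compiled form; this text tells all that it offers.
- The arm moves only by the shell command python3 -m pendant 'ROWS' [FORCE]. ROWS is a JSON object of lists of equal length, an entry for each row: "delta_rot": the turn, a rotation vector about the tool's x, y, z in degrees, a list of three; "dp": the shift along the tool's x, y, z in cm, a list of three; "jaw": the gripper command: -1 is fully open, 1 is shut, values between are in proportion. In form: {"delta_rot": [[rx, ry, rz], ...], "dp": [[dx, dy, dz], ...], "jaw": [jaw, ...]}. A call has 1 to 5 rows; each row is the pose to reach, as a shift and turn from the pose commanded when the call began, along the tool's axes at that moment; what a row does not reach only later rows make up. A row lasts 1/12 s, in which the tool goes at most 41.7 mm and 7.16 degrees, less where a joint would pass 70% of its speed; a pose out of reach is approached as far as the arm can. A call with a gripper value outside its range is refused whole. The fingers move at their own pace and stop on an object; FORCE is the grip in N (left out, the last holds). Time passes only in rows, so rows that repeat a pose let the fingers close. It gives the time, the measured TCP pose, the force and the opening at its end, in the units of the state.
- status.state(): the state, without advancing time (a new reading comes with each control period).
- optics.camera(name): name is "side" or "top"; returns a dict with "frame" (480x640x3 uint8, red, green, blue), "camera_matrix" (3x3 intrinsics, pixels), "extrinsics" (4x4, takes a point from world to camera coordinates). Camera axes: x right, y up, looking along -z (the intrinsics and any distortion apply to the point x, -y, -z); pixel columns grow to the right and rows downward; lengths in m; the calibration is good to about 2 mm. A picture is of the moment at which its call begins. There is no depth.
- arm.hand_in(): hands the job in, once; it reports no verdict.
The state is a dict: "time_s": time; "joints": joint angles; "joint_vel": joint speeds; "effort": joint torques, N m; "position": TCP position; "tcp_rot": TCP orientation; "wrist_force": force on the tool from outside, world axes, zero at the start; "ft_torque": the same for the moment, N m; "width": finger opening in m.
Only numpy, scipy, OpenCV 4.12 (cv2) and the standard library are available. Lean on these libraries where they do the work, as an engineer would, in place of code of your own. Each camera call takes 0.05 s, during which the arm holds its last target.

### The job

Take the label spindle out of its wooden cradle, lay it rounded nose first in the open part of the stand's V-groove, nose in front of the blue bridge, and push it along under the sprung keeper until the brass stop pin is pressed fully in. The keeper's drag is not the stop: go on until it comes up solid, keep a steady push of about 17 N on it for half a second, then let go and leave it there. Never push or press it with 25 N or more, and leave the things standing around where they are.

Things in the scene. Friction and masses are not known exactly. Their poses are not given: they have to be found in the camera images.
- spindle: Label spindle: a loose smooth round aluminium rod, 24 mm diameter, 150 mm long, 0.2 kg nominal (actual mass and friction vary), with one hemispherical nose and a flat red tail end (the last 25 mm are red). Origin on its axis at mid length; +x runs along the rod to the nose. It starts lying level in the cradle.
- spindle_nose (a point): The foremost point of the spindle's rounded nose, on its axis, 75 mm from its origin.
- spindle_tail (a point): The centre of the spindle's flat red tail face, 75 mm behind its origin; the face to push on.
- cradle: Fixed plywood plate 130 x 60 x 8 mm on the table with two wooden V saddles, each 14 mm long, centred 50 mm before and behind the middle, tops at 35 mm, so 86 mm of the spindle's middle is free underneath. Origin at the centre of its underside, x along the spindle. The spindle's axis lies 40 mm above the table.
- stand: Fixed spindle stand on the table. Origin on its underside, +x along the groove towards the stop, z up. Grey base plate from x = -140 to +145 mm, 84 mm wide. The 90 degree steel V-groove runs from x = -130 (open end) to +90 mm; a spindle in it has its axis at y = 0, 55 mm above the table; the groove's lips reach 49 mm above the table, its blocks are 41 mm wide.
- stand_keeper (a point): On the groove's axis below the sprung keeper, at the stand's x = +40 mm. The black keeper bar hangs in a blue bridge over the groove (x = +22 to +58 mm, 56 mm wide, 40 mm clear inside, 92 mm high, its knob to 98 mm). The nose must lift the bar by 2 mm; it then presses on the spindle with about 2.4 N, and pushing the spindle along takes about 3 to 8 N.
- stand_stop (a point): On the groove's axis at the stand's x = +96 mm, middle of the range where the nose comes up solid: anywhere from x = +86 to +106 mm (tail at -64 to -44 mm), since the black stop block (44 mm wide, 77 mm high, red knob to 92 mm, firmly clamped) is set differently each time and is not measured. Its brass stop pin faces the nose. This point is fixed to the stand, not to the block.
- stop_pin (a joint): How far the brass stop pin (12 mm diameter, on the groove's axis) is pressed into the stop block: 0 = fully out, 0.006 = fully in, where it is solid. Weak spring, 0.5 N at first and 2 N when fully in; the spindle's friction keeps it pressed in after release.
- label_roll: Bystander: roll of white labels, 74 mm diameter, 40 mm high; origin at the centre of its underside.
- tin_spare: Bystander: empty gold tin, 104 mm diameter, 54 mm high; origin at the centre of its underside.
- scoop_cup: Bystander: small clear measuring cup, 54 mm diameter, 46 mm high; origin at the centre of its underside.

How it is judged:
On the way, in this order (a step that is already met when the one before it is completed fails the run):
1. the spindle lies in the open V-groove, nose towards the stop and still in front of the bridge's keeper (y of spindle in the frame of stand between -0.004 and 0.004 m and z of spindle in the frame of stand between 0.051 and 0.06 m and angle between the x axis of spindle and the x axis of stand, either way round below 0.06 rad and x of spindle_nose in the frame of stand between -0.06 and 0.032 m), for 0.1 s.
2. held firmly home: stop pin fully in, spindle pushed with 12 N or more (its contact forces on groove, keeper and stop then sum to over 18 N: about the push + 6 N; at rest 9 to 16 N) (y of spindle in the frame of stand between -0.004 and 0.004 m and z of spindle in the frame of stand between 0.051 and 0.06 m and angle between the x axis of spindle and the x axis of stand, either way round below 0.06 rad and value of joint stop_pin above 0.0045 m and contact force between spindle and stand above 18 N), for 0.25 s.
At the end, for the whole second after the job is handed in: The spindle rests in the V-groove (axis within 4 mm sideways, 4 mm low to 5 mm high, and 0.06 rad of the groove), nose to the stop, with the stop pin pressed in by more than 4.5 of its 6 mm; it is at rest (y of spindle in the frame of stand between -0.004 and 0.004 m and z of spindle in the frame of stand between 0.051 and 0.06 m and angle between the x axis of spindle and the x axis of stand, either way round below 0.06 rad and value of joint stop_pin above 0.0045 m and x of spindle_nose in the frame of stand above 0.08 m and linear speed of spindle below 0.01 m/s); the robot touches nothing.
It fails at once if the spindle is pushed with more than 25 N: its contact forces on groove, keeper and stop add up to more than 31 N (contact force between spindle and stand above 31 N).
It fails at once if a bystander (label roll, spare tin, measuring cup) is moved by more than 20 mm (distance of any of label_roll, tin_spare, scoop_cup from where it was at the start of the episode above 0.02 m).
It also fails if it takes over 59 s, if anything falls off the work surface, if the arm or the gripper's body presses on something with over 40 N, if the wrist force passes 120 N, or if a joint passes its speed limit or range.

## Working session

There is one attempt and no reset: what is moved stays moved. The work goes in short steps, Python scripts to look and compute and a shell command to move; the robot and the scene stay as the last step left them, time stands still between calls to the robot, and variables do not carry over. Pictures are saved under pics/ and viewed, and the job is handed in when it is done.

```bash
ls; mkdir -p pics; python3 - <<'E'
from rig import status, optics, arm
import cv2, json
print(status.state(), arm.tip_reach)
for n in("side","top"):
    c=optics.camera(n); cv2.imwrite(f"pics/{n}0.png",c["frame"][:,:,::-1]); print(n,c["camera_matrix"],c["extrinsics"],[k for k in c])
E
```

```text
pics
{'time_s': 0.0, 'joints': array([ 1.11358261e+00,  1.31165340e-01,  1.48926944e+00, -5.56138736e-06,
        1.52301539e+00, -8.54413905e-02]), 'joint_vel': array([-0.00037571,  0.00133981, -0.00089858,  0.00115408,  0.00172417,
       -0.00016851]), 'effort': array([ 1.74198076e-04, -5.59883881e+01, -4.91728556e+01,  7.68970465e-02,
        3.64109071e-02, -2.18745627e-04]), 'position': array([0.21772156, 0.55851542, 0.23159035]), 'tcp_rot': array([-5.80529634e-01, -3.08698683e+00,  2.81293575e-03]), 'wrist_force': array([-0.03746879, -0.15609938, -0.4129109 ]), 'ft_torque': array([ 0.01937462,  0.03503241, -0.02469841]), 'width': 0.09310226855113611} 0.014
side [[596.15642793   0.         328.5483387 ]
 [  0.         596.15642793 228.76050042]
 [  0.           0.           1.        ]] [[-0.9974873   0.06661215  0.02412276  0.53825037]
 [-0.01408538 -0.5201688   0.85394732 -0.09432858]
 [ 0.06943117  0.85146183  0.51980003 -1.28300798]
 [ 0.          0.          0.          1.        ]] ['frame', 'camera_matrix', 'extrinsics']
top [[565.63366763   0.         315.74896285]
 [  0.         565.63366763 236.40778841]
 [  0.           0.           1.        ]] [[-0.11864896 -0.99293555 -0.00118682 -0.0104096 ]
 [ 0.96989205 -0.11615127  0.21405209 -0.56912836]
 [-0.21267778  0.02424597  0.97682153 -1.14893568]
 [ 0.          0.          0.          1.        ]] ['frame', 'camera_matrix', 'extrinsics']
```

View pics/side0.png

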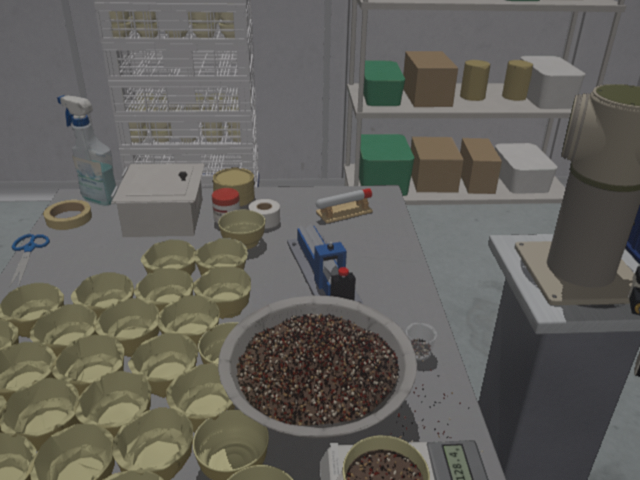

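View pics/top0.png

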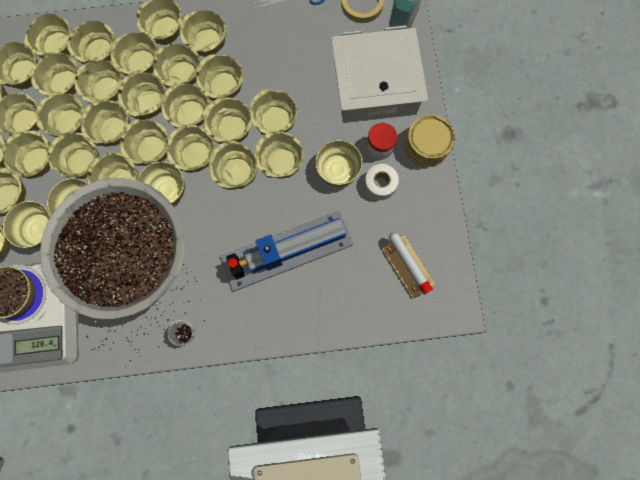

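```bash
cat > h.py <<'E'
import numpy as np, cv2
from rig import status, optics, arm
def unproj(c,uv,z):
    K,E=c["camera_matrix"],c["extrinsics"]
    R,t=E[:3,:3],E[:3,3]
    d=np.linalg.inv(K)@np.array([uv[0],uv[1],1.]); d=d*[1,-1,-1]
    o=-R.T@t; w=R.T@d
    return o+w*(z-o[2])/w[2]
def proj(c,p):
    K,E=c["camera_matrix"],c["extrinsics"]
    q=E[:3,:3]@np.asarray(p,float)+E[:3,3]; q=q*[1,-1,-1]; q=K@q
    return q[:2]/q[2]
E
python3 - <<'E'
import cv2
t=cv2.imread('pics/top0.png'); s=cv2.imread('pics/side0.png')
a=cv2.resize(t[195:310,205:365],None,fx=5,fy=5,interpolation=cv2.INTER_CUBIC); cv2.imwrite('pics/a.png',a)
b=cv2.resize(t[220:310,370:450],None,fx=6,fy=6,interpolation=cv2.INTER_CUBIC); cv2.imwrite('pics/b.png',b)
c=cv2.resize(s[175:315,280:390],None,fx=4,fy=4,interpolation=cv2.INTER_CUBIC); cv2.imwrite('pics/c.png',c)
E
```

```text
(no output)
```

View pics/a.png

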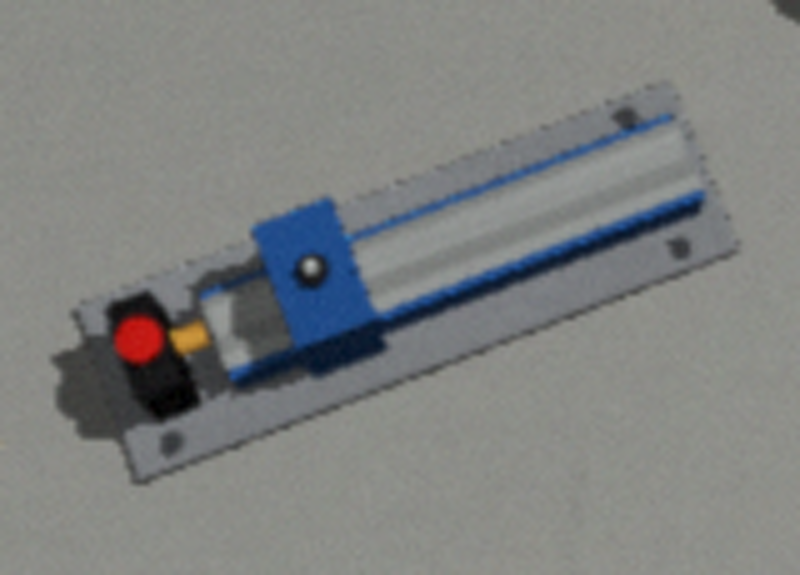

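View pics/b.png

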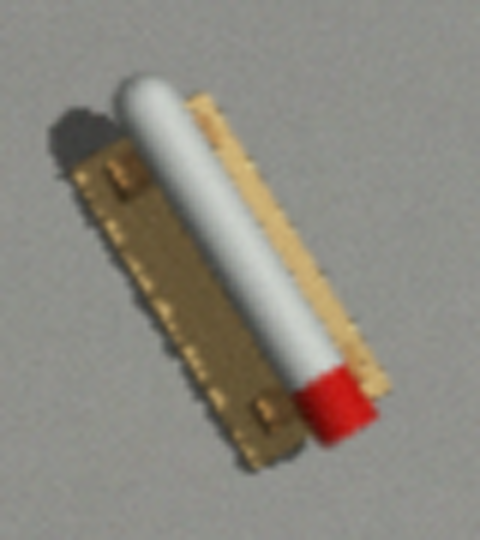

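View pics/c.png

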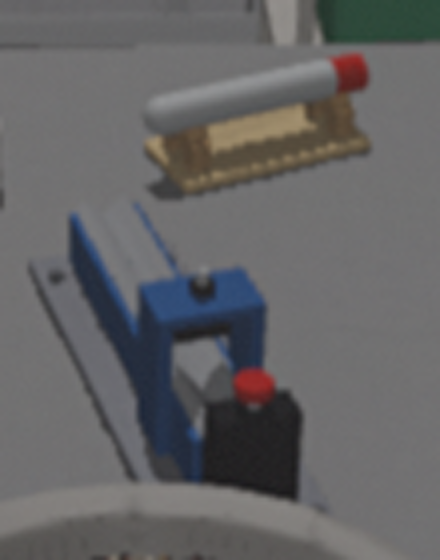

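```bash
cat > m.py <<'E'
from h import *
ct=optics.camera("top"); cs=optics.camera("side")
def cr(x,y,f,ox,oy): return ((x+.5)/f-.5+ox,(y+.5)/f-.5+oy)
A=lambda x,y:cr(x,y,5,205,195)
print("base corners z~.008", [np.round(unproj(ct,A(*p),.008),4)[:2].tolist() for p in [(75,310),(140,483),(740,245),(672,82)]])
print("groove open lips z.049", [np.round(unproj(ct,A(*p),.049),4)[:2].tolist() for p in [(672,117),(704,197)]])
print("groove far lips z.049", [np.round(unproj(ct,A(*p),.049),4)[:2].tolist() for p in [(200,297),(232,378)]])
print("bridge top", [np.round(unproj(ct,A(*p),.092),4)[:2].tolist() for p in [(252,232),(332,197),(378,318),(300,350)]])
print("knob", unproj(ct,A(312,265),.098), "redknob",unproj(ct,A(139,338),.092))
# spindle mask in top
f=ct["frame"].astype(int); r,g,b=f[...,0],f[...,1],f[...,2]
roi=np.zeros(r.shape,bool); roi[225:305,380:445]=1
red=roi&(r>130)&(g<80)
hsv=cv2.cvtColor(ct["frame"],cv2.COLOR_RGB2HSV)
for nm,thr in(("w",150),("w2",165)):
    w=roi&(hsv[...,1]<35)&(hsv[...,2]>thr)
    m=(w|red).astype(np.uint8)
    m=cv2.morphologyEx(m,cv2.MORPH_OPEN,np.ones((3,3)))
    c=max(cv2.findContours(m,0,2)[0],key=cv2.contourArea)
    R=cv2.minAreaRect(c); print(nm,R); bp=cv2.boxPoints(R)
    P=[unproj(ct,p,.04)[:2] for p in bp]; print(np.round(P,4))
    e=[np.linalg.norm(P[i]-P[(i+1)%4]) for i in range(4)]; print("sizes",np.round(e,4),"centre",np.mean(P,0))
print("red centroid",[unproj(ct,np.argwhere(red).mean(0)[::-1],.04)])
# side view
f=cs["frame"]; hsv=cv2.cvtColor(f,cv2.COLOR_RGB2HSV); r=f[...,0].astype(int)
red=np.zeros(r.shape,bool); red[180:205,355:385]=1; red&=(r>100)&(f[...,1]<70)
print("side red",np.argwhere(red).mean(0)[::-1], unproj(cs,np.argwhere(red).mean(0)[::-1],.04))
E
python3 m.py
```

```text
base corners z~.008 [[0.5553, 0.1381], [0.4752, 0.1162], [0.5495, -0.1589], [0.6276, -0.1384]]
groove open lips z.049 [[0.6013, -0.1334], [0.5643, -0.1426]]
groove far lips z.049 [[0.5464, 0.0781], [0.5097, 0.0678]]
bridge top [[0.5626, 0.0495], [0.5735, 0.015], [0.5202, 0.0013], [0.5107, 0.0346]]
knob [0.54441569 0.02575711 0.098     ] redknob [0.52357598 0.10017668 0.092     ]
w ((411.4521484375, 261.9212646484375), (67.55748748779297, 8.09282398223877), 58.70696258544922)
[[ 0.552  -0.2405]
 [ 0.5595 -0.2569]
 [ 0.4255 -0.3124]
 [ 0.4183 -0.2963]]
sizes [0.018  0.1451 0.0176 0.1448] centre [ 0.48880981 -0.27650119]
w2 ((411.8365783691406, 261.91168212890625), (67.23019409179688, 8.029386520385742), 59.34933090209961)
[[ 0.552  -0.2423]
 [ 0.5593 -0.2586]
 [ 0.4253 -0.3123]
 [ 0.4184 -0.2962]]
sizes [0.0179 0.1444 0.0175 0.1442] centre [ 0.48873328 -0.2773371 ]
red centroid [array([ 0.43128554, -0.30051504,  0.04      ])]
side red [367.11111111 191.16666667] [ 0.42299859 -0.30842475  0.04      ]
```

```bash
cat >> h.py <<'E'
from scipy.spatial.transform import Rotation as Ro
def cr(x,y,f,ox,oy): return ((x+.5)/f-.5+ox,(y+.5)/f-.5+oy)
def go(target,yaw=None):
    s=status.state(); R=Ro.from_rotvec(s["tcp_rot"]); 
    d=R.inv().apply(np.asarray(target)-s["position"])*100
    M=R.as_matrix(); y0=np.degrees(np.arctan2(M[1,0],M[0,0]))
    print("t",round(s["time_s"],2),"pos",np.round(s["position"],4),"yaw",round(y0,2),"tilt",np.round(M[:,2],4),"F",np.round(s["wrist_force"],2),"w",round(s["width"],4),"q",np.round(s["joints"],2))
    print("dp cm",np.round(d,2), "" if yaw is None else "rotz deg %.2f"%(-((yaw-y0+180)%360-180)))
E
python3 - <<'E'
from h import *
ct=optics.camera("top")
B=lambda x,y:cr(x,y,6,370,220)
n=unproj(ct,B(150,105),.04);t=unproj(ct,B(354,427),.04)
print(n,t,np.linalg.norm(n-t),np.degrees(np.arctan2(*(n-t)[1::-1])))
u=(n-t)/np.linalg.norm(n-t); print("centre",t+u*.075, n-u*.063)
for p in (n,t): print(proj(ct,p))
cs=optics.camera("side")
for k in (-.075,-.05,.075): print("side proj",k,proj(cs,t+u*(.075+k)), ((proj(cs,t+u*(.075+k))-[280,175])*4))
go([.489,-.277,.23],22)
E
```

```text
[ 0.54665435 -0.24880474  0.04      ] [ 0.42206872 -0.30345193  0.04      ] 0.13604372206910922 23.683774126861287
centre [ 0.49075195 -0.2733253   0.04      ] [ 0.48896044 -0.27411112  0.04      ]
[394.58333333 237.08333333]
[428.58333333 290.75      ]
side proj -0.075 [367.72213952 192.09037707] [350.88855808  68.36150829]
side proj -0.05 [359.06781846 194.07161994] [316.27127383  76.28647975]
side proj 0.075 [313.95575338 204.39917266] [135.82301353 117.59669063]
t 0.3 pos [0.2179 0.5588 0.2322] yaw 158.7 tilt [-3.e-04 -7.e-04 -1.e+00] F [-0.39  0.09 -0.26] w 0.0932 q [ 1.11  0.13  1.49 -0.    1.52 -0.09]
dp cm [-55.63 -68.02   0.27] rotz deg 136.70
```

```bash
python3 -m pendant '{"delta_rot":[[0,0,7],[0,0,14],[0,0,21],[0,0,28],[0,0,35]],"dp":[[-2.5,-3.1,0],[-5,-6.2,0],[-7.6,-9.3,0],[-10.2,-12.4,0],[-12.7,-15.5,0]],"jaw":[-1,-1,-1,-1,-1]}' 25; python3 -c "
from h import *
go([.488,-.2745,.23],23)"
```

```text
time_s: 0.72
position: [0.2801, 0.3668, 0.2324]
tcp_rot: [1.49, 2.766, -0.0]
wrist_force: [1.5, -0.0, 0.7]
width: 0.0933
t 0.72 pos [0.2801 0.3668 0.2324] yaw 123.39 tilt [ 1.e-04 -1.e-04 -1.e+00] F [ 1.53 -0.03  0.68] w 0.0933 q [ 0.81 -0.25  1.86 -0.    1.54  0.22]
dp cm [-64.99 -17.93   0.25] rotz deg 100.39
```

```bash
python3 -m pendant '{"delta_rot":[[0,0,7],[0,0,14],[0,0,21],[0,0,28],[0,0,35]],"dp":[[-3.9,-1,0],[-7.8,-2.1,0],[-11.7,-3.2,0],[-15.6,-4.3,0],[-19.5,-5.4,0]],"jaw":[-1,-1,-1,-1,-1]}'; python3 -c "
from h import *
go([.488,-.2745,.23],23)"
```

```text
time_s: 1.13
position: [0.3433, 0.1746, 0.2329]
tcp_rot: [2.252, 2.19, 0.001]
wrist_force: [0.7, -0.2, 0.3]
width: 0.0929
t 1.13 pos [0.3433 0.1746 0.2329] yaw 88.38 tilt [ 1.e-03  3.e-04 -1.e+00] F [ 0.68 -0.18  0.29] w 0.0929 q [ 0.34 -0.49  2.03 -0.    1.6   0.37]
dp cm [-44.48  15.73   0.28] rotz deg 65.38
```

```bash
python3 -m pendant '{"delta_rot":[[0,0,7],[0,0,14],[0,0,21],[0,0,28],[0,0,35]],"dp":[[-3.8,1.3,0],[-7.6,2.7,0],[-11.4,4.0,0],[-15.2,5.4,0],[-19,6.7,0]],"jaw":[-1,-1,-1,-1,-1]}'; python3 -c "
from h import *
go([.488,-.2745,.23],23)"
```

```text
time_s: 1.55
position: [0.4061, -0.0173, 0.233]
tcp_rot: [2.807, 1.41, 0.002]
wrist_force: [0.5, 1.0, -1.1]
width: 0.0929
t 1.55 pos [ 0.4061 -0.0173  0.233 ] yaw 53.34 tilt [ 1.3e-03 -1.0e-04 -1.0e+00] F [ 0.54  1.04 -1.08] w 0.0929 q [-0.17 -0.42  1.99  0.    1.58  0.47]
dp cm [-15.75  21.92   0.31] rotz deg 30.34
```

```bash
python3 -m pendant '{"delta_rot":[[0,0,6],[0,0,12],[0,0,18],[0,0,24],[0,0,30.3]],"dp":[[-2.2,3.1,0],[-4.4,6.2,0],[-6.7,9.3,0],[-8.9,12.4,0],[-11,15.3,0]],"jaw":[-1,-1,-1,-1,-1]}'; python3 -c "
from h import *
go([.488,-.2745,.12],23)"
```

```text
time_s: 1.97
position: [0.4643, -0.1968, 0.2327]
tcp_rot: [3.078, 0.628, 0.001]
wrist_force: [0.1, 0.0, 1.4]
width: 0.093
t 1.97 pos [ 0.4643 -0.1968  0.2327] yaw 23.06 tilt [ 4.e-04 -3.e-04 -1.e+00] F [0.12 0.01 1.45] w 0.093 q [-0.5  -0.13  1.75 -0.    1.52  0.67]
dp cm [-0.86  8.07 11.27] rotz deg 0.06
```

```bash
python3 -m pendant '{"delta_rot":[[0,0,0],[0,0,0],[0,0,0],[0,0,0],[0,0,0]],"dp":[[-0.4,4,0],[-0.9,8.1,3],[-0.9,8.1,7],[-0.9,8.1,11.2],[-0.9,8.1,11.2]],"jaw":[-1,-1,-1,-1,-1]}'; python3 -c "
from h import *
go([.488,-.2745,.05],23)
for n in ('side','top'):
  c=optics.camera(n); f=c['frame'][:,:,::-1]
  f=f[130:230,270:420] if n=='side' else f[195:315,340:480]
  cv2.imwrite('pics/g_%s.png'%n,cv2.resize(f,None,fx=5,fy=5,interpolation=2))
"
```

```text
time_s: 2.38
position: [0.4834, -0.2703, 0.1121]
tcp_rot: [-3.068, -0.633, 0.014]
wrist_force: [-0.6, 1.3, -1.0]
width: 0.0927
t 2.38 pos [ 0.4834 -0.2703  0.1121] yaw 23.31 tilt [-0.0104  0.0071 -0.9999] F [-0.65  1.3  -0.99] w 0.0927 q [-0.6   0.11  1.74 -0.    1.31  0.56]
dp cm [0.3  0.63 6.2 ] rotz deg 0.31
```

View pics/g_side.png

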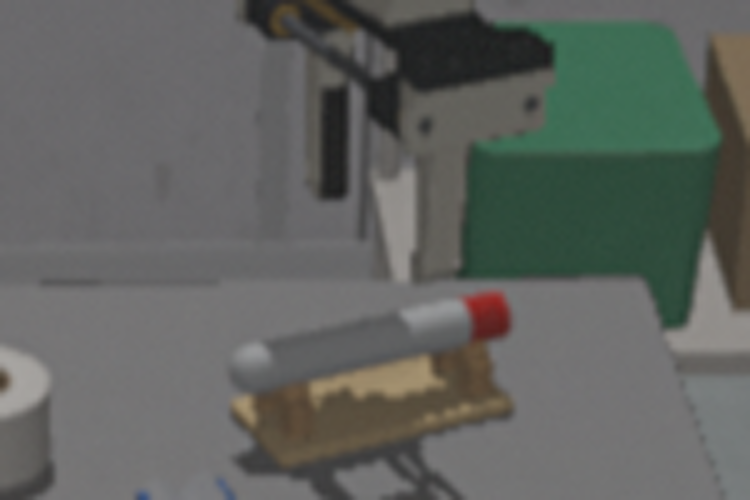

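View pics/g_top.png

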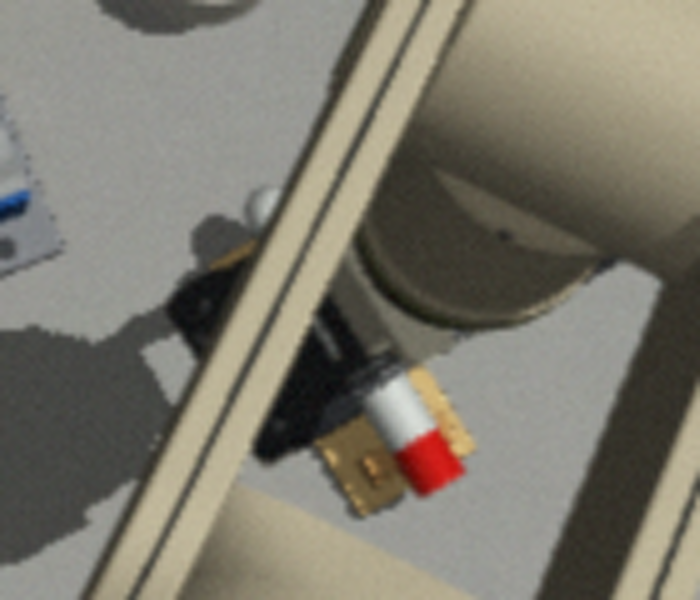

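```bash
python3 -m pendant '{"delta_rot":[[0,0,0],[0,0,0],[0,0,0],[0,0,0]],"dp":[[0,0,0],[0,0,0],[0,0,0],[0,0,0]],"jaw":[-1,-1,-1,-1]}'; python3 -c "
from h import *
go([.488,-.2745,.05],23)"
```

```text
time_s: 2.82
position: [0.4894, -0.2729, 0.1233]
tcp_rot: [3.073, 0.637, 0.005]
wrist_force: [0.1, -0.5, -0.2]
width: 0.0931
t 2.82 pos [ 0.4894 -0.2729  0.1233] yaw 23.43 tilt [ 0.0035 -0.0024 -1.    ] F [ 0.15 -0.53 -0.18] w 0.0931 q [-0.6   0.1   1.73 -0.    1.31  0.56]
dp cm [-0.21  0.07  7.33] rotz deg 0.43
```

```bash
python3 -m pendant '{"delta_rot":[[0,0,0],[0,0,0],[0,0,0],[0,0,0],[0,0,0]],"dp":[[0,0.1,2.5],[0,0.1,4.5],[0,0.1,6],[0,0.1,7],[0,0.1,7]],"jaw":[-1,-1,-1,-1,-1]}';  python3 -m pendant '{"delta_rot":[[0,0,0],[0,0,0],[0,0,0],[0,0,0]],"dp":[[0,0,0],[0,0,0],[0,0,0],[0,0,0]],"jaw":[-1,-1,-1,-1]}'; python3 -c "
from h import *
go([.488,-.2745,.049],23)"
```

```text
time_s: 3.23
position: [0.4874, -0.2724, 0.049]
tcp_rot: [-3.074, -0.637, 0.003]
wrist_force: [0.3, 0.1, -0.1]
width: 0.093
time_s: 3.57
position: [0.4892, -0.2738, 0.052]
tcp_rot: [3.075, 0.637, 0.002]
wrist_force: [0.5, 0.2, -0.0]
width: 0.0929
t 3.57 pos [ 0.4892 -0.2738  0.052 ] yaw 23.4 tilt [ 0.0018 -0.0013 -1.    ] F [ 0.45  0.22 -0.05] w 0.0929 q [-0.6   0.19  1.77 -0.    1.18  0.56]
dp cm [-0.14  0.01  0.3 ] rotz deg 0.40
```

```bash
python3 -m pendant '{"delta_rot":[[0,0,0],[0,0,0],[0,0,0],[0,0,0],[0,0,0]],"dp":[[-0.1,0,0.25],[-0.1,0,0.25],[-0.1,0,0.25],[-0.1,0,0.25],[-0.1,0,0.25]],"jaw":[-1,1,1,1,1]}' 8;  python3 -m pendant '{"delta_rot":[[0,0,0],[0,0,0],[0,0,0],[0,0,0]],"dp":[[0,0,0],[0,0,0],[0,0,0],[0,0,0]],"jaw":[1,1,1,1]}'; python3 -c "
from h import *
go([.488,-.2745,.049],23)"
```

```text
time_s: 3.98
position: [0.4874, -0.2736, 0.0481]
tcp_rot: [-3.076, -0.637, 0.0]
wrist_force: [1.0, -0.1, 0.3]
width: 0.0707
time_s: 4.32
position: [0.4874, -0.2736, 0.0481]
tcp_rot: [-3.076, -0.637, 0.0]
wrist_force: [-0.1, 0.2, 0.2]
width: 0.0444
t 4.32 pos [ 0.4874 -0.2736  0.0481] yaw 23.4 tilt [-0.  0. -1.] F [-0.07  0.23  0.25] w 0.0444 q [-0.6   0.19  1.78  0.    1.18  0.56]
dp cm [ 0.02  0.1  -0.09] rotz deg 0.40
```

```bash
python3 -m pendant '{"delta_rot":[[0,0,0],[0,0,0],[0,0,0],[0,0,0],[0,0,0]],"dp":[[0,0,-0.12],[0,0,-0.12],[0,0,-0.12],[0,0,-0.12],[0,0,-0.12]],"jaw":[1,1,1,1,1]}' 8;  python3 -m pendant '{"delta_rot":[[0,0,0],[0,0,0],[0,0,0]],"dp":[[0,0,0],[0,0,0],[0,0,0]],"jaw":[1,1,1]}' 25; python3 -c "
from h import *
go([.488,-.2745,.049],23)"
```

```text
time_s: 4.73
position: [0.4864, -0.2711, 0.049]
tcp_rot: [-3.071, -0.637, 0.003]
wrist_force: [-5.5, 11.1, 10.0]
width: 0.0235
time_s: 4.98
position: [0.4864, -0.2711, 0.0491]
tcp_rot: [-3.071, -0.637, 0.003]
wrist_force: [-5.4, 11.5, 8.9]
width: 0.0233
t 4.98 pos [ 0.4864 -0.2711  0.0491] yaw 23.42 tilt [-0.0029  0.0046 -1.    ] F [-5.44 11.53  8.86] w 0.0233 q [-0.6   0.19  1.78  0.    1.18  0.56]
dp cm [0.01 0.38 0.01] rotz deg 0.42
```

```bash
python3 -m pendant '{"delta_rot":[[0,0,0],[0,0,0],[0,0,0],[0,0,0],[0,0,0]],"dp":[[0,-0.15,0],[0,-0.3,0],[0,-0.3,0],[0,-0.3,0],[0,-0.3,0]],"jaw":[1,1,1,1,1]}' 25; python3 -c "
from h import *
go([.488,-.2745,.049],23)"
```

```text
time_s: 5.4
position: [0.4863, -0.271, 0.0493]
tcp_rot: [-3.076, -0.637, -0.0]
wrist_force: [1.6, 0.5, -2.0]
width: 0.0232
t 5.4 pos [ 0.4863 -0.271   0.0493] yaw 23.39 tilt [ 1.e-04  0.e+00 -1.e+00] F [ 1.65  0.49 -2.  ] w 0.0232 q [-0.6   0.18  1.78  0.    1.18  0.56]
dp cm [0.02 0.39 0.03] rotz deg 0.39
```

```bash
python3 -m pendant '{"delta_rot":[[0,0,0],[0,0,0],[0,0,0],[0,0,0],[0,0,0]],"dp":[[0,0,-1],[0,0,-3],[0,0,-6],[0,0,-9],[0,0,-12]],"jaw":[1,1,1,1,1]}' 25; python3 -c "
from h import *
go([.57,-.094,.17],104.8)"
```

```text
time_s: 5.82
position: [0.4858, -0.2708, 0.1709]
tcp_rot: [-3.076, -0.637, 0.001]
wrist_force: [0.8, -1.0, -2.0]
width: 0.0234
t 5.82 pos [ 0.4858 -0.2708  0.1709] yaw 23.39 tilt [-7.e-04  3.e-04 -1.e+00] F [ 0.83 -1.   -2.04] w 0.0234 q [-0.6   0.05  1.69 -0.    1.41  0.56]
dp cm [ 14.75 -12.88   0.09] rotz deg -81.41
```

```bash
python3 -m pendant '{"delta_rot":[[0,0,-7],[0,0,-14],[0,0,-21],[0,0,-28],[0,0,-35]],"dp":[[1.2,-1,0],[2.4,-2.1,0],[3.6,-3.1,0],[4.8,-4.2,0],[6,-5.2,0]],"jaw":[1,1,1,1,1]}' 25; python3 -c "
from h import *
go([.57,-.094,.17],104.8)"
```

```text
time_s: 6.23
position: [0.5208, -0.1988, 0.17]
tcp_rot: [2.738, 1.54, 0.0]
wrist_force: [-0.8, 0.3, -2.3]
width: 0.0234
t 6.23 pos [ 0.5208 -0.1988  0.17  ] yaw 58.72 tilt [ 1.e-04 -1.e-04 -1.e+00] F [-0.84  0.34 -2.31] w 0.0234 q [-0.46  0.05  1.69 -0.    1.4   0.09]
dp cm [11.51 -1.23 -0.  ] rotz deg -46.08
```

```bash
python3 -m pendant '{"delta_rot":[[0,0,-7],[0,0,-14],[0,0,-21],[0,0,-28],[0,0,-35]],"dp":[[1.7,-0.2,0],[3.4,-0.4,0],[5.2,-0.6,0],[7,-0.8,0],[8.6,-0.9,0]],"jaw":[1,1,1,1,1]}' 25; python3 -c "
from h import *
go([.57,-.094,.17],104.8)"
```

```text
time_s: 6.65
position: [0.5583, -0.1204, 0.1699]
tcp_rot: [-2.148, -2.293, -0.0]
wrist_force: [0.0, -0.5, -2.5]
width: 0.0233
t 6.65 pos [ 0.5583 -0.1204  0.1699] yaw 93.74 tilt [-0.e+00  1.e-04 -1.e+00] F [ 0.01 -0.54 -2.53] w 0.0233 q [-0.3   0.09  1.65  0.    1.4  -0.37]
dp cm [ 2.56  1.34 -0.01] rotz deg -11.06
```

```bash
python3 -m pendant '{"delta_rot":[[0,0,-6],[0,0,-11],[0,0,-11],[0,0,-11],[0,0,-11]],"dp":[[1.3,0.7,0],[2.55,1.35,2],[2.55,1.35,4],[2.55,1.35,6],[2.55,1.35,6]],"jaw":[1,1,1,1,1]}' 25;  python3 -m pendant '{"delta_rot":[[0,0,0],[0,0,0]],"dp":[[0,0,0],[0,0,0]],"jaw":[1,1]}'; python3 -c "
from h import *
go([.57,-.094,.11],104.8)
for n in ('side','top'):
  c=optics.camera(n); f=c['frame'][:,:,::-1]
  f=f[160:310,260:420] if n=='side' else f[190:310,210:370]
  cv2.imwrite('pics/p_%s.png'%n,cv2.resize(f,None,fx=5,fy=5,interpolation=2))
"
```

```text
time_s: 7.07
position: [0.5671, -0.0942, 0.1051]
tcp_rot: [-1.921, -2.478, 0.005]
wrist_force: [-1.3, 0.7, -2.6]
width: 0.0234
time_s: 7.23
position: [0.5706, -0.0955, 0.1108]
tcp_rot: [1.925, 2.481, 0.001]
wrist_force: [0.2, 0.1, -2.1]
width: 0.0234
t 7.23 pos [ 0.5706 -0.0955  0.1108] yaw 104.38 tilt [ 1.1e-03 -3.0e-04 -1.0e+00] F [ 0.19  0.1  -2.08] w 0.0234 q [-0.25  0.16  1.68 -0.    1.3  -0.51]
dp cm [ 0.16 -0.02  0.08] rotz deg -0.42
```

View pics/p_side.png

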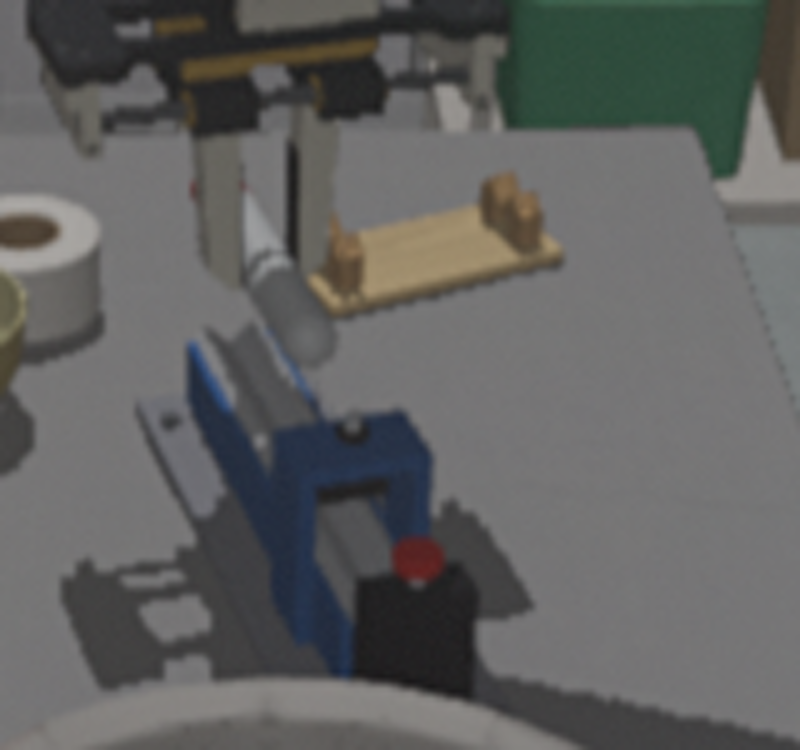

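View pics/p_top.png

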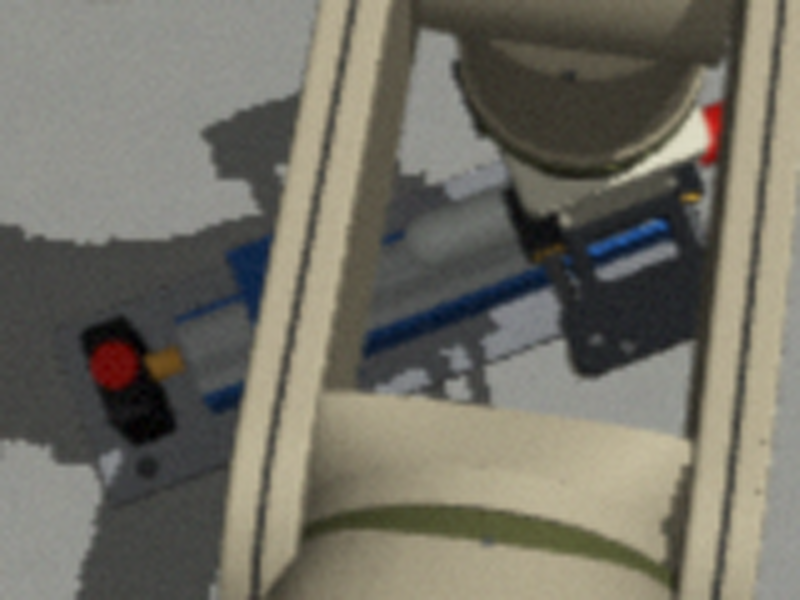

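```bash
python3 - <<'E'
from h import *
s=status.state(); p=s["position"]; M=Ro.from_rotvec(s["tcp_rot"]).as_matrix(); a=M[:,0]
print(p)
ax=p+[0,0,-.0093]
ct=optics.camera("top"); cs=optics.camera("side")
for k in (.03,.063,.075): 
    q=ax+a*k; print(k,(proj(ct,q)-[210,190])*5+2,(proj(cs,q)-[260,160])*5+2)
# groove lines predicted: origin & direction
for th in (104.6,):
  d=np.array([np.cos(np.radians(th)),np.sin(np.radians(th)),0]); n=np.array([-d[1],d[0],0]); O=np.array([.5503,-.0132,0])
  for x,y in((-.13,.0205),(-.13,-.0205),(-.13,.011),(-.13,-.011),(.0,.0205),(.0,-.0205)):
    q=O+d*x+n*y+[0,0,.049]; print(x,y,(proj(ct,q)-[210,190])*5+2,(proj(cs,q)-[260,160])*5+2)
  print("pin",[(proj(ct,O+d*.08+[0,0,.055])-[210,190])*5+2])
E
python3 - <<'E'
import cv2
f=cv2.imread('pics/p_side.png')[280:480,150:380]; cv2.imwrite('pics/p_s2.png',cv2.resize(f,None,fx=3,fy=3))
f=cv2.imread('pics/p_top.png')[130:420,50:550]; cv2.imwrite('pics/p_t2.png',cv2.resize(f,None,fx=1.6,fy=1.6))
E
```

```text
[ 0.5712092  -0.09569223  0.11143972]
0.03 [503.54303664 216.5155645 ] [282.44834368 299.03055377]
0.063 [428.99707507 244.72459762] [306.23420181 338.4250461 ]
0.075 [401.81121134 255.01203525] [315.14287837 353.17972884]
-0.13 0.0205 [682.86881439 223.92394446] [273.65113957 313.41174172]
-0.13 -0.0205 [647.50983414 138.44654682] [185.85398902 326.43476703]
-0.13 0.011 [674.63385127 204.01660515] [253.44281721 316.4092592 ]
-0.13 -0.011 [655.66088996 158.15104718] [206.33277892 323.39713087]
0.0 0.0205 [402.25729326 331.89264545] [366.63277865 467.32156878]
0.0 -0.0205 [368.48787103 244.99159678] [272.19748062 482.91130749]
pin [array([209.25234028, 352.75708841])]
```

View pics/p_s2.png

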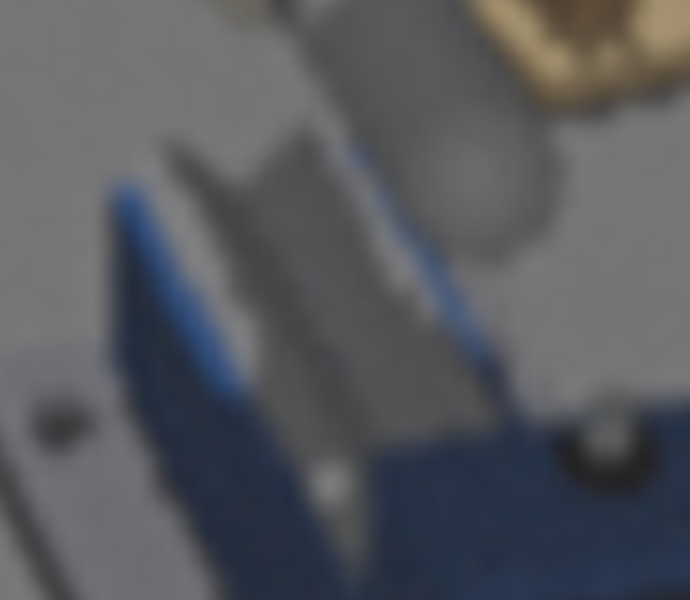

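View pics/p_t2.png

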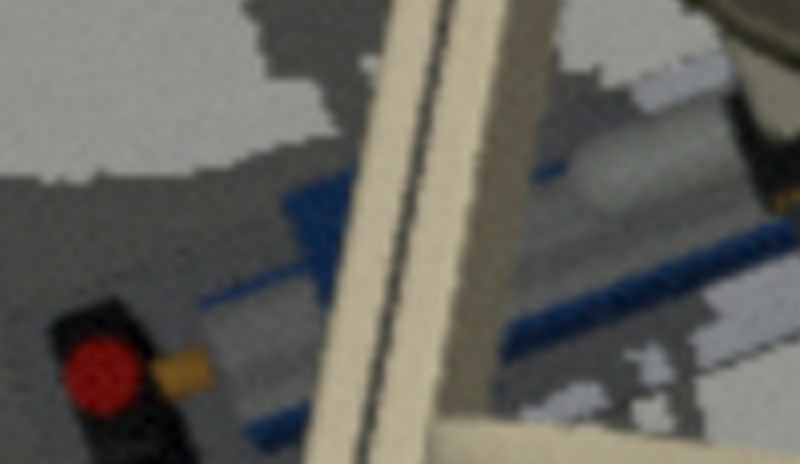

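```bash
python3 - <<'E'
from h import *
ct=optics.camera("top"); cs=optics.camera("side")
def P(c): return c["camera_matrix"]@np.diag([1,-1,-1])@c["extrinsics"][:3]
def tri(a,b):
    X=cv2.triangulatePoints(P(ct),P(cs),np.array(a,float).reshape(2,1),np.array(b,float).reshape(2,1)); X=X[:3,0]/X[3]; return X,proj(ct,X)-a,proj(cs,X)-b
print(tri((339.3,218.3),(297.6,228.2)))
def z(a): return [unproj(ct,a,h).round(4).tolist() for h in (.04,.049)]
for a in ((339.3,218.3),(345.7,234.3)): print(z(a))
for b in ((301,225.3),(310.3,224.7)): print(unproj(cs,b,.049).round(4))
# knob tops & red knob
for nm,a,b in (("knob",(205+312/5,195+263/5),(280+201/4,175+270/4)),("red",(205+139/5,195+338/5),(280+253/4,175+376/4))): print(nm,tri(a,b))
E
```

```text
(array([ 0.60184667, -0.13443209,  0.04024264]), array([-0.02261208,  0.40950433]), array([-0.34667402, -0.10349129]))
[[0.6028, -0.1346, 0.04], [0.6006, -0.134, 0.049]]
[[0.5655, -0.1439, 0.04], [0.5635, -0.1432, 0.049]]
[ 0.5935 -0.1318  0.049 ]
[ 0.5727 -0.1338  0.049 ]
knob (array([0.54171864, 0.02487346, 0.10335273]), array([-0.06291447,  0.7209568 ]), array([-0.66115276, -0.17145749]))
red (array([0.52174637, 0.09961731, 0.09190418]), array([-0.04587792,  0.4442655 ]), array([-0.43289757, -0.10262669]))
```

```bash
python3 -m pendant '{"delta_rot":[[0,0,-0.3],[0,0,-0.3],[0,0,-0.3],[0,0,-0.3],[0,0,-0.3]],"dp":[[0,0.15,1.5],[0,0.15,2.5],[0,0.15,3.2],[0,0.15,3.9],[0,0.15,3.9]],"jaw":[1,1,1,1,1]}' 25;  python3 -m pendant '{"delta_rot":[[0,0,0],[0,0,0],[0,0,0],[0,0,0]],"dp":[[0,0,0],[0,0,0],[0,0,0],[0,0,0]],"jaw":[1,1,1,1]}'; python3 -c "
from h import *
go([.57,-.094,.0643],104.7)"
```

```text
time_s: 7.95
position: [0.5701, -0.0944, 0.0682]
tcp_rot: [-1.917, -2.485, 0.002]
wrist_force: [0.7, 0.0, -2.7]
width: 0.0233
time_s: 8.28
position: [0.572, -0.0949, 0.0711]
tcp_rot: [1.918, 2.486, 0.001]
wrist_force: [-0.9, 0.1, -2.8]
width: 0.0233
t 8.28 pos [ 0.572  -0.0949  0.0711] yaw 104.7 tilt [ 1.2e-03 -3.0e-04 -1.0e+00] F [-0.91  0.08 -2.83] w 0.0233 q [-0.25  0.21  1.7   0.    1.23 -0.51]
dp cm [ 0.14 -0.17  0.68] rotz deg -0.00
```

Lower in small steps and watch the force.

```bash
python3 -m pendant '{"delta_rot":[[0,0,0],[0,0,0],[0,0,0],[0,0,0],[0,0,0]],"dp":[[0,0,0.15],[0,0,0.3],[0,0,0.4],[0,0,0.5],[0,0,0.5]],"jaw":[1,1,1,1,1]}' 25; python3 -c "
from h import *
go([.57,-.094,.0643],104.7)"; python3 -m pendant '{"delta_rot":[[0,0,0],[0,0,0],[0,0,0]],"dp":[[0,0,0.05],[0,0,0.1],[0,0,0.1]],"jaw":[1,1,1]}' 25; python3 -c "
from h import *
go([.57,-.094,.0643],104.7)"
```

```text
time_s: 8.7
position: [0.5716, -0.0947, 0.0652]
tcp_rot: [1.919, 2.487, 0.0]
wrist_force: [1.4, 0.8, -1.8]
width: 0.0236
t 8.7 pos [ 0.5716 -0.0947  0.0652] yaw 104.7 tilt [ 2.e-04  1.e-04 -1.e+00] F [ 1.37  0.82 -1.76] w 0.0236 q [-0.25  0.22  1.71  0.    1.22 -0.51]
dp cm [ 0.11 -0.14  0.09] rotz deg -0.00
time_s: 8.95
position: [0.5721, -0.0948, 0.0648]
tcp_rot: [1.918, 2.487, 0.001]
wrist_force: [1.7, 0.8, 1.0]
width: 0.0234
t 8.95 pos [ 0.5721 -0.0948  0.0648] yaw 104.7 tilt [ 1.2e-03 -1.0e-04 -1.0e+00] F [1.68 0.75 0.96] w 0.0234 q [-0.25  0.22  1.71  0.    1.21 -0.51]
dp cm [ 0.13 -0.18  0.05] rotz deg -0.00
```

```bash
python3 -m pendant '{"delta_rot":[[0,0,0],[0,0,0],[0,0,0],[0,0,0],[0,0,0]],"dp":[[0,0.05,0],[0,0.05,0],[0,0.05,0],[0,0.05,0],[0,0.05,0]],"jaw":[1,0,0,0,0]}' 25; python3 -c "
from h import *
go([.57,-.094,.0643],104.7)
for n in ('side','top'):
  c=optics.camera(n); f=c['frame'][:,:,::-1]
  f=f[160:310,260:420] if n=='side' else f[190:310,210:370]
  cv2.imwrite('pics/r_%s.png'%n,cv2.resize(f,None,fx=5,fy=5,interpolation=2))
"
```

```text
time_s: 9.37
position: [0.5718, -0.0947, 0.0642]
tcp_rot: [-1.919, -2.487, 0.0]
wrist_force: [-0.3, -0.6, -0.3]
width: 0.0442
t 9.37 pos [ 0.5718 -0.0947  0.0642] yaw 104.69 tilt [-3.e-04 -0.e+00 -1.e+00] F [-0.29 -0.57 -0.32] w 0.0442 q [-0.25  0.22  1.71 -0.    1.21 -0.51]
dp cm [ 0.11 -0.16 -0.01] rotz deg -0.01
```

View pics/r_side.png

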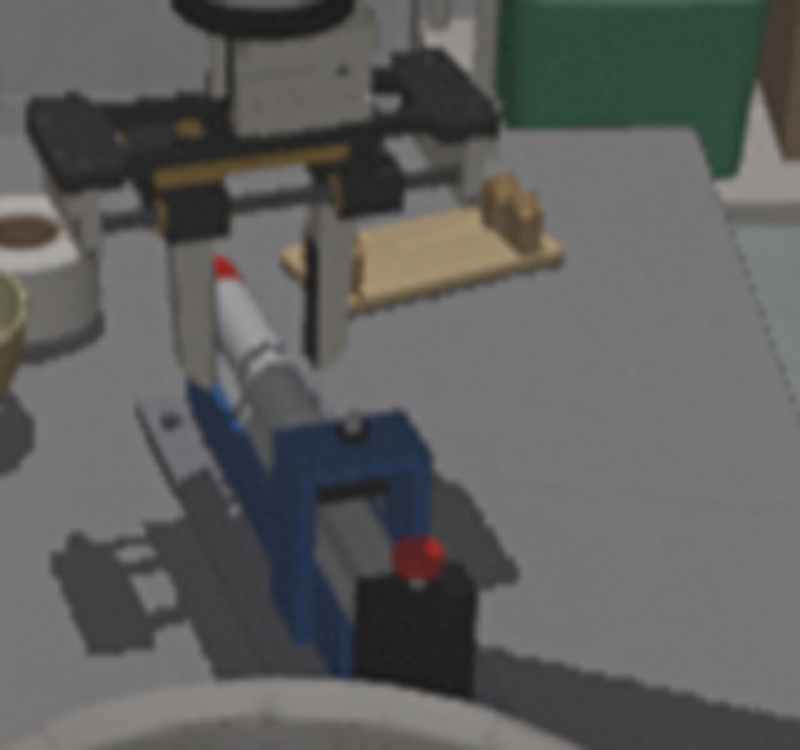

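View pics/r_top.png

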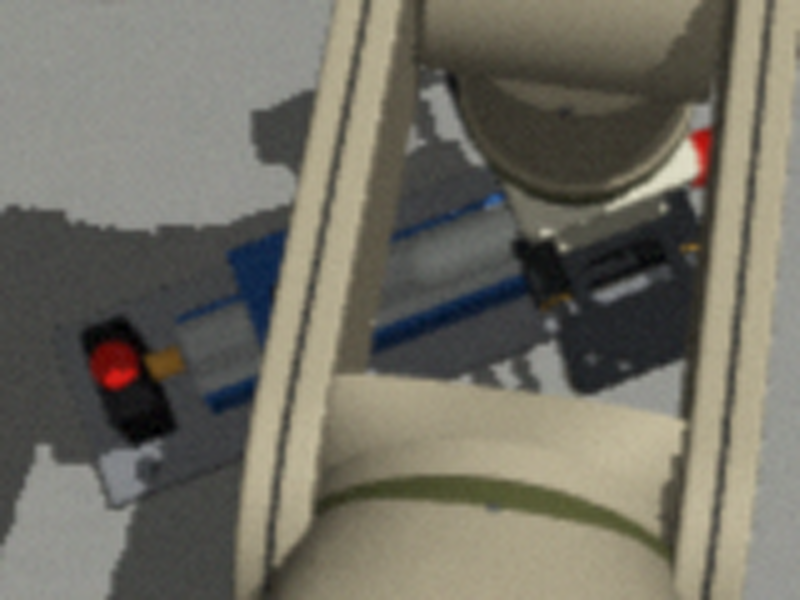

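```bash
python3 -m pendant '{"delta_rot":[[0,0,0],[0,0,0],[0,0,0],[0,0,0],[0,0,0]],"dp":[[0,0,-2],[0,0,-4],[0,0,-4],[-4,0,-4],[-8,0,-4]],"jaw":[0,0,0,0,0]}' 25; python3 -m pendant '{"delta_rot":[[0,0,0],[0,0,0],[0,0,0],[0,0,0],[0,0,0]],"dp":[[-2.3,0,0],[-2.3,0,0],[-2.3,0,1.5],[-2.3,0,3],[-2.3,0,3]],"jaw":[0,0.5,1,1,1]}' 25;python3 -m pendant '{"delta_rot":[[0,0,0],[0,0,0],[0,0,0],[0,0,0],[0,0,0]],"dp":[[0,0,0],[0,0,0],[0,0,0],[0,0,0],[0,0,0]],"jaw":[1,1,1,1,1]}' 25; python3 -c "
from h import *
go([.57,-.094,.065],104.7)
for n in ('side','top'):
  c=optics.camera(n); f=c['frame'][:,:,::-1]
  f=f[160:310,260:420] if n=='side' else f[190:310,230:390]
  cv2.imwrite('pics/s_%s.png'%n,cv2.resize(f,None,fx=5,fy=5,interpolation=2))
"
```

```text
time_s: 9.88
position: [0.5928, -0.1712, 0.1045]
tcp_rot: [1.914, 2.491, 0.001]
wrist_force: [1.8, 1.2, 0.4]
width: 0.0462
time_s: 10.3
position: [0.5956, -0.193, 0.0702]
tcp_rot: [-1.916, -2.483, 0.002]
wrist_force: [0.1, 0.1, -1.5]
width: 0.0245
time_s: 10.72
position: [0.5987, -0.1943, 0.0753]
tcp_rot: [1.918, 2.486, 0.001]
wrist_force: [0.1, 0.2, -0.2]
width: 0.0003
t 10.72 pos [ 0.5987 -0.1943  0.0753] yaw 104.71 tilt [ 1.4e-03 -6.0e-04 -1.0e+00] F [ 0.1   0.23 -0.15] w 0.0003 q [-0.4   0.33  1.55 -0.    1.26 -0.65]
dp cm [10.43 -0.23  1.02] rotz deg 0.01
```

View pics/s_side.png

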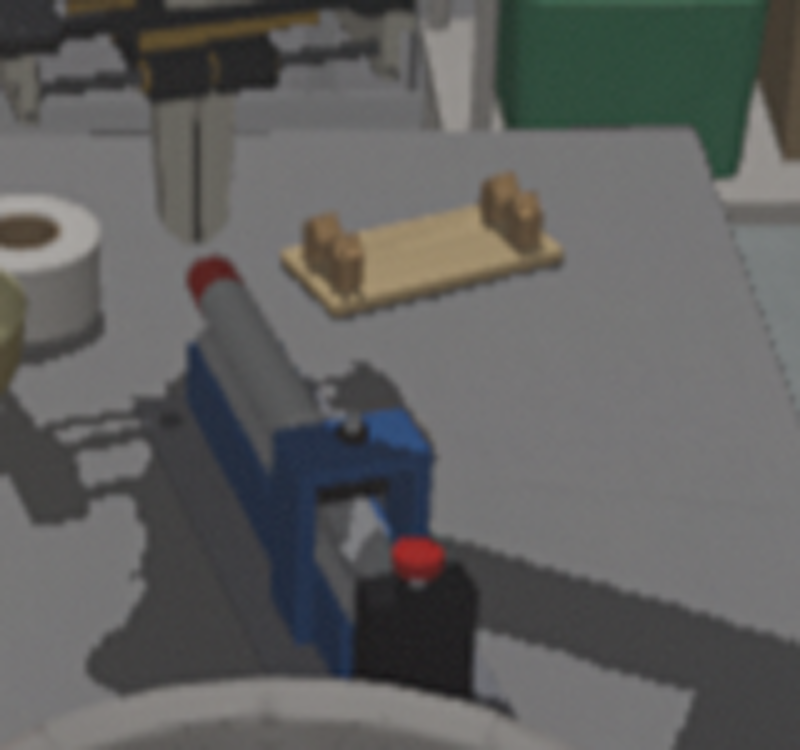

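View pics/s_top.png

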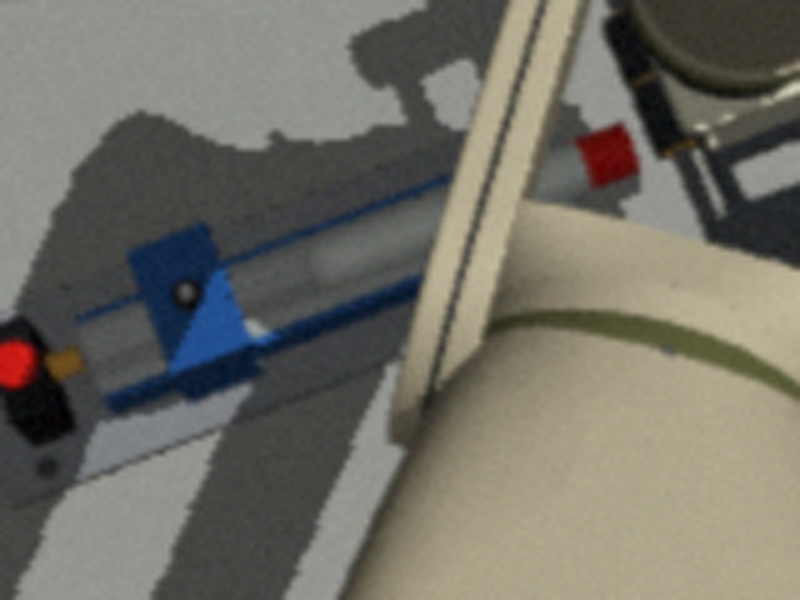

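```bash
python3 - <<'E'
from h import *
ct=optics.camera("top")
A=lambda x,y:cr(x,y,5,230,190)
d=np.array([np.cos(np.radians(104.7)),np.sin(np.radians(104.7)),0])
n=unproj(ct,A(312,257),.055); p=unproj(ct,A(83,359),.055); t=unproj(ct,A(627,160),.055)
print(n,p,t,"nose-pin gap",(p-n)@d,"len",(n-t)@d)
r=np.array([.5718,-.0947,.055]); print("pred nose",r+d*.075,"tail",r-d*.075)
print("tcp now to tail along", (r-d*.075-status.state()["position"])@d)
go([.5718,-.0947,.0653],104.7)
E
```

```text
[ 0.56134249 -0.02623965  0.055     ] [0.52877618 0.07558716 0.055     ] [ 0.58778112 -0.16634416  0.055     ] nose-pin gap 0.10675775753542228 len 0.14222758672800156
pred nose [ 0.55276815 -0.02215492  0.055     ] tail [ 0.59083185 -0.16724508  0.055     ]
tcp now to tail along 0.02808257785962914
t 10.87 pos [ 0.5984 -0.1943  0.0748] yaw 104.7 tilt [ 6.e-04 -3.e-04 -1.e+00] F [-0.29 -0.05  0.21] w 0.0003 q [-0.4   0.33  1.55 -0.    1.26 -0.65]
dp cm [10.31 -0.04  0.94] rotz deg 0.00
```

```bash
python3 -m pendant '{"delta_rot":[[0,0,0],[0,0,0],[0,0,0],[0,0,0],[0,0,0]],"dp":[[0,0,0.5],[0,0,0.93],[0.5,0,0.93],[1,0,0.93],[1.4,0,0.93]],"jaw":[1,1,1,1,1]}' 25; python3 -m pendant '{"delta_rot":[[0,0,0],[0,0,0],[0,0,0],[0,0,0],[0,0,0]],"dp":[[0,0,0],[0,0,0],[0.3,0,0],[0.6,0,0],[0.9,0,0]],"jaw":[1,1,1,1,1]}' ; python3 -c "
from h import *
go([.5718,-.0947,.0653],104.7)"
```

```text
time_s: 11.28
position: [0.5941, -0.18, 0.0646]
tcp_rot: [-1.919, -2.487, 0.0]
wrist_force: [-0.8, -0.1, 1.3]
width: 0.0007
time_s: 11.7
position: [0.5925, -0.1722, 0.0653]
tcp_rot: [1.919, 2.486, -0.0]
wrist_force: [0.3, -1.5, -0.3]
width: 0.0003
t 11.7 pos [ 0.5925 -0.1722  0.0653] yaw 104.68 tilt [ 7.e-04 -6.e-04 -1.e+00] F [ 0.27 -1.46 -0.35] w 0.0003 q [-0.37  0.31  1.6  -0.    1.23 -0.62]
dp cm [ 8.02 -0.04 -0.  ] rotz deg -0.02
```

```bash
python3 -m pendant '{"delta_rot":[[0,0,0],[0,0,0],[0,0,0],[0,0,0],[0,0,0]],"dp":[[0.4,0,0],[0.8,0,0],[1.2,0,0],[1.6,0,0],[2,0,0]],"jaw":[1,1,1,1,1]}'; python3 -m pendant '{"delta_rot":[[0,0,0],[0,0,0],[0,0,0],[0,0,0],[0,0,0]],"dp":[[0.3,0,0],[0.6,0,0],[0.9,0,0],[1.2,0,0],[1.5,0,0]],"jaw":[1,1,1,1,1]}' ; python3 -c "
from h import *
go([.5718,-.0947,.0653],104.7)"
```

```text
time_s: 12.12
position: [0.5874, -0.1524, 0.0653]
tcp_rot: [1.919, 2.487, 0.0]
wrist_force: [2.1, -3.1, 1.3]
width: 0.0002
time_s: 12.53
position: [0.5836, -0.1381, 0.0653]
tcp_rot: [1.919, 2.487, 0.0]
wrist_force: [2.1, -3.5, 1.5]
width: 0.0
t 12.53 pos [ 0.5836 -0.1381  0.0653] yaw 104.69 tilt [ 5.e-04 -3.e-04 -1.e+00] F [ 2.07 -3.46  1.53] w 0.0 q [-0.32  0.27  1.65 -0.    1.22 -0.57]
dp cm [ 4.49 -0.04 -0.01] rotz deg -0.01
```

```bash
for i in 1 ; do python3 -m pendant '{"delta_rot":[[0,0,0],[0,0,0],[0,0,0],[0,0,0],[0,0,0]],"dp":[[0.3,0,0],[0.6,0,0],[0.9,0,0],[1.2,0,0],[1.5,0,0]],"jaw":[1,1,1,1,1]}' ; done; python3 -c "
from h import *
go([.5718,-.0947,.0653],104.7)"
```

```text
time_s: 12.95
position: [0.5796, -0.1234, 0.0651]
tcp_rot: [1.919, 2.487, 0.0]
wrist_force: [2.0, -2.5, 1.8]
width: 0.0002
t 12.95 pos [ 0.5796 -0.1234  0.0651] yaw 104.7 tilt [ 2.e-04 -0.e+00 -1.e+00] F [ 1.96 -2.49  1.8 ] w 0.0002 q [-0.3   0.25  1.67  0.    1.22 -0.55]
dp cm [ 2.97 -0.03 -0.02] rotz deg -0.00
```

```bash
python3 -m pendant '{"delta_rot":[[0,0,0],[0,0,0],[0,0,0],[0,0,0],[0,0,0]],"dp":[[0.3,0,0],[0.6,0,0],[0.9,0,0],[1.2,0,0],[1.5,0,0]],"jaw":[1,1,1,1,1]}' ; python3 -c "
from h import *
go([.5718,-.0947,.0653],104.7)"
```

```text
time_s: 13.37
position: [0.5759, -0.1096, 0.0651]
tcp_rot: [1.919, 2.486, -0.001]
wrist_force: [3.5, -5.1, 0.1]
width: 0.0002
t 13.37 pos [ 0.5759 -0.1096  0.0651] yaw 104.69 tilt [ 6.0e-04 -1.1e-03 -1.0e+00] F [ 3.47 -5.11  0.11] w 0.0002 q [-0.27  0.23  1.69 -0.    1.22 -0.53]
dp cm [ 1.54 -0.02 -0.02] rotz deg -0.01
```

```bash
python3 -m pendant '{"delta_rot":[[0,0,0],[0,0,0],[0,0,0],[0,0,0],[0,0,0]],"dp":[[0.3,0,0],[0.6,0,0],[0.9,0,0],[1.2,0,0],[1.5,0,0]],"jaw":[1,1,1,1,1]}' ; python3 -c "
from h import *
go([.5718,-.0947,.0653],104.7)
for n in ('side','top'):
  c=optics.camera(n); f=c['frame'][:,:,::-1]
  f=f[160:310,260:420] if n=='side' else f[190:310,210:370]
  cv2.imwrite('pics/u_%s.png'%n,cv2.resize(f,None,fx=5,fy=5,interpolation=2))
"
```

```text
time_s: 13.78
position: [0.5721, -0.095, 0.0651]
tcp_rot: [1.919, 2.486, -0.001]
wrist_force: [3.3, -5.4, 0.9]
width: 0.0004
t 13.78 pos [ 0.5721 -0.095   0.0651] yaw 104.69 tilt [ 6.e-04 -1.e-03 -1.e+00] F [ 3.31 -5.38  0.91] w 0.0004 q [-0.25  0.22  1.71 -0.    1.22 -0.51]
dp cm [ 0.04 -0.03 -0.02] rotz deg -0.01
```

View pics/u_top.png

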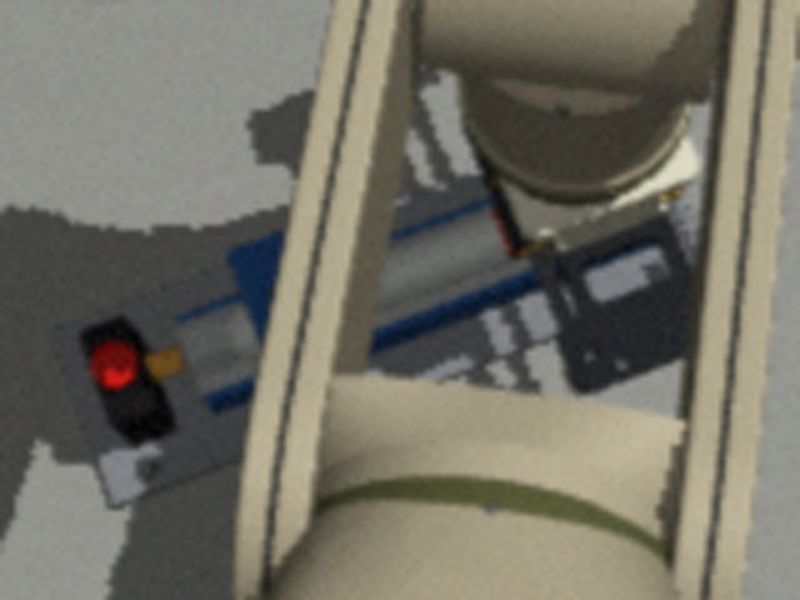

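View pics/u_side.png

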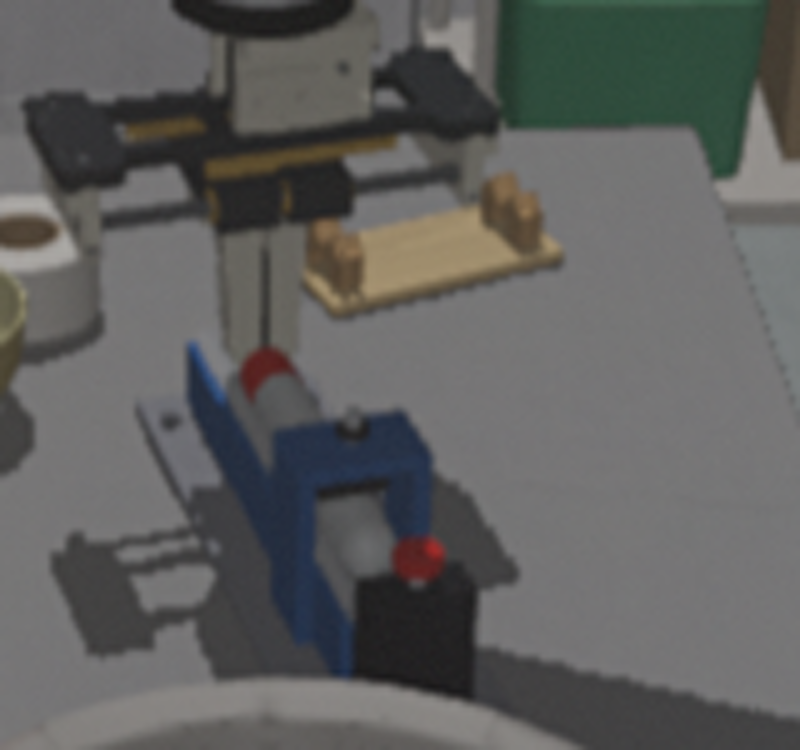

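```bash
python3 -m pendant '{"delta_rot":[[0,0,0],[0,0,0],[0,0,0],[0,0,0],[0,0,0]],"dp":[[0.2,0,0],[0.4,0,0],[0.6,0,0],[0.8,0,0],[1.0,0,0]],"jaw":[1,1,1,1,1]}' ; python3 -m pendant '{"delta_rot":[[0,0,0],[0,0,0],[0,0,0],[0,0,0],[0,0,0]],"dp":[[0.1,0,0],[0.2,0,0],[0.3,0,0],[0.4,0,0],[0.5,0,0]],"jaw":[1,1,1,1,1]}'; python3 -c "
from h import *
go([.5718,-.0947,.0653],104.7)"
```

```text
time_s: 14.3
position: [0.5696, -0.0854, 0.0651]
tcp_rot: [1.919, 2.486, -0.001]
wrist_force: [3.6, -5.9, 1.1]
width: 0.0007
time_s: 14.72
position: [0.5684, -0.0806, 0.0651]
tcp_rot: [1.919, 2.486, -0.001]
wrist_force: [3.8, -5.1, 0.7]
width: 0.0004
t 14.72 pos [ 0.5684 -0.0806  0.0651] yaw 104.69 tilt [ 5.e-04 -8.e-04 -1.e+00] F [ 3.77 -5.12  0.74] w 0.0004 q [-0.23  0.2   1.72 -0.    1.21 -0.49]
dp cm [-1.45 -0.02 -0.02] rotz deg -0.01
```

```bash
R() { :; }; python3 -m pendant '{"delta_rot":[[0,0,0],[0,0,0],[0,0,0],[0,0,0],[0,0,0]],"dp":[[0.05,0,0],[0.1,0,0],[0.15,0,0],[0.2,0,0],[0.25,0,0]],"jaw":[1,1,1,1,1]}'
```

```text
time_s: 15.13
position: [0.5677, -0.0782, 0.0651]
tcp_rot: [1.919, 2.486, -0.001]
wrist_force: [3.6, -5.8, 0.0]
width: 0.0004
```

```bash
python3 -m pendant '{"delta_rot":[[0,0,0],[0,0,0],[0,0,0],[0,0,0],[0,0,0]],"dp":[[0.05,0,0],[0.1,0,0],[0.15,0,0],[0.2,0,0],[0.2,0,0]],"jaw":[1,1,1,1,1]}'
```

```text
time_s: 15.55
position: [0.5672, -0.0762, 0.0651]
tcp_rot: [1.919, 2.487, -0.0]
wrist_force: [4.3, -5.5, 1.7]
width: 0.0006
```

```bash
python3 -m pendant '{"delta_rot":[[0,0,0],[0,0,0],[0,0,0],[0,0,0],[0,0,0]],"dp":[[0.05,0,0],[0.1,0,0],[0.15,0,0],[0.2,0,0],[0.2,0,0]],"jaw":[1,1,1,1,1]}'
```

```text
time_s: 15.97
position: [0.5667, -0.0743, 0.0651]
tcp_rot: [1.919, 2.486, -0.001]
wrist_force: [3.0, -6.1, 0.7]
width: 0.0006
```

```bash
python3 -m pendant '{"delta_rot":[[0,0,0],[0,0,0],[0,0,0],[0,0,0],[0,0,0]],"dp":[[0.05,0,0],[0.1,0,0],[0.15,0,0],[0.2,0,0],[0.2,0,0]],"jaw":[1,1,1,1,1]}'
```

```text
time_s: 16.38
position: [0.5663, -0.0725, 0.0651]
tcp_rot: [1.919, 2.486, -0.001]
wrist_force: [4.0, -6.5, 1.6]
width: 0.0005
```

```bash
python3 -m pendant '{"delta_rot":[[0,0,0],[0,0,0],[0,0,0],[0,0,0],[0,0,0]],"dp":[[0.05,0,0],[0.1,0,0],[0.15,0,0],[0.15,0,0],[0.15,0,0]],"jaw":[1,1,1,1,1]}'
```

```text
time_s: 16.8
position: [0.5659, -0.0711, 0.0651]
tcp_rot: [1.919, 2.486, -0.001]
wrist_force: [3.6, -5.8, 0.7]
width: 0.0004
```

```bash
python3 -m pendant '{"delta_rot":[[0,0,0],[0,0,0],[0,0,0],[0,0,0],[0,0,0]],"dp":[[0.05,0,0],[0.1,0,0],[0.15,0,0],[0.2,0,0],[0.2,0,0]],"jaw":[1,1,1,1,1]}'
```

```text
time_s: 17.22
position: [0.5655, -0.0697, 0.0652]
tcp_rot: [1.918, 2.485, -0.002]
wrist_force: [4.2, -9.6, -0.3]
width: 0.0009
```

```bash
python3 -m pendant '{"delta_rot":[[0,0,0],[0,0,0],[0,0,0]],"dp":[[0.04,0,0],[0.08,0,0],[0.08,0,0]],"jaw":[1,1,1]}'
```

```text
time_s: 17.47
position: [0.5654, -0.0695, 0.0652]
tcp_rot: [1.918, 2.485, -0.002]
wrist_force: [4.1, -10.9, -0.9]
width: 0.0005
```

```bash
python3 -m pendant '{"delta_rot":[[0,0,0],[0,0,0],[0,0,0]],"dp":[[0.04,0,0],[0.08,0,0],[0.08,0,0]],"jaw":[1,1,1]}';python3 -c "
from h import *
go([.5718,-.0947,.0653],104.7)"
```

```text
time_s: 17.72
position: [0.5653, -0.0693, 0.0653]
tcp_rot: [1.918, 2.484, -0.003]
wrist_force: [4.5, -13.2, 0.1]
width: 0.0007
t 17.72 pos [ 0.5653 -0.0693  0.0653] yaw 104.66 tilt [ 0.0015 -0.0037 -1.    ] F [  4.45 -13.23   0.12] w 0.0007 q [-0.21  0.19  1.74 -0.    1.21 -0.46]
dp cm [-2.62 -0.02  0.01] rotz deg -0.04
```

```bash
python3 -m pendant '{"delta_rot":[[0,0,0],[0,0,0],[0,0,0]],"dp":[[0.05,0,0],[0.1,0,0],[0.1,0,0]],"jaw":[1,1,1]}'; python3 -m pendant '{"delta_rot":[[0,0,0],[0,0,0]],"dp":[[0,0,0],[0,0,0]],"jaw":[1,1]}'
```

```text
time_s: 17.97
position: [0.5652, -0.0691, 0.0654]
tcp_rot: [1.917, 2.483, -0.004]
wrist_force: [4.7, -16.4, -2.0]
width: 0.0
time_s: 18.13
position: [0.5652, -0.0691, 0.0654]
tcp_rot: [1.917, 2.483, -0.004]
wrist_force: [5.2, -15.3, -0.5]
width: 0.0007
```

```bash
python3 -m pendant '{"delta_rot":[[0,0,0],[0,0,0],[0,0,0],[0,0,0],[0,0,0]],"dp":[[0.03,0,0],[0.03,0,0],[0.03,0,0],[0.03,0,0],[0.03,0,0]],"jaw":[1,1,1,1,1]}'; python3 -m pendant '{"delta_rot":[[0,0,0],[0,0,0],[0,0,0]],"dp":[[0,0,0],[0,0,0],[0,0,0]],"jaw":[1,1,1]}';python3 -c "
from h import *
go([.5718,-.0947,.0653],104.7)
for n in ('side','top'):
  c=optics.camera(n); f=c['frame'][:,:,::-1]
  f=f[160:310,260:420] if n=='side' else f[190:310,210:370]
  cv2.imwrite('pics/v_%s.png'%n,cv2.resize(f,None,fx=5,fy=5,interpolation=2))
"
```

```text
time_s: 18.55
position: [0.5652, -0.069, 0.0654]
tcp_rot: [1.917, 2.483, -0.004]
wrist_force: [5.7, -17.2, -0.6]
width: 0.0003
time_s: 18.8
position: [0.5652, -0.069, 0.0655]
tcp_rot: [1.917, 2.483, -0.004]
wrist_force: [5.0, -16.6, -1.7]
width: 0.0004
t 18.8 pos [ 0.5652 -0.069   0.0655] yaw 104.64 tilt [ 0.002 -0.005 -1.   ] F [  5.05 -16.57  -1.68] w 0.0004 q [-0.21  0.19  1.74 -0.    1.21 -0.46]
dp cm [-2.65 -0.01  0.03] rotz deg -0.06
```

View pics/v_top.png

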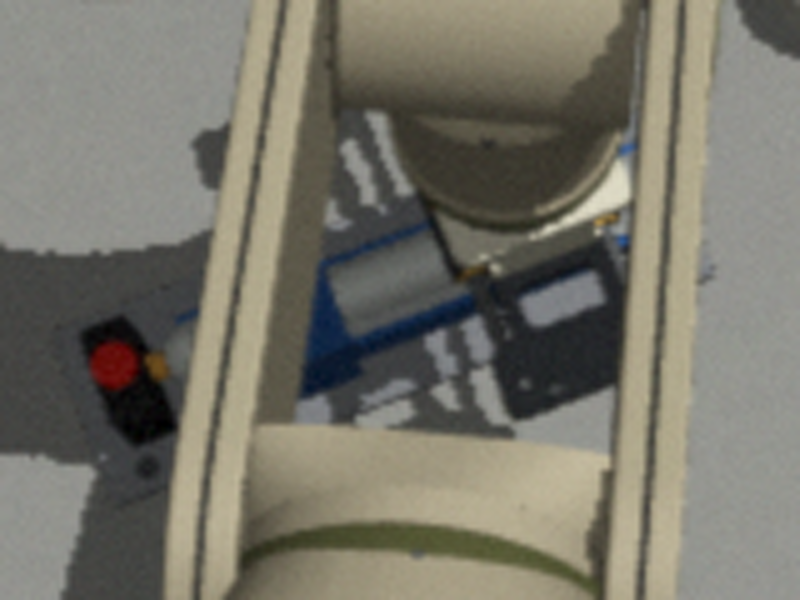

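```bash
python3 -m pendant '{"delta_rot":[[0,0,0],[0,0,0],[0,0,0],[0,0,0],[0,0,0]],"dp":[[-0.3,0,0],[-0.8,0,0],[-1.8,0,0],[-3,0,0],[-4,0,0]],"jaw":[1,1,1,1,1]}'; python3 -m pendant '{"delta_rot":[[0,0,0],[0,0,0],[0,0,0],[0,0,0],[0,0,0]],"dp":[[-1,0,-1],[-3,0,-3],[-6,0,-6],[-9,0,-9],[-10,0,-10]],"jaw":[1,1,1,1,1]}';python3 -m pendant '{"delta_rot":[[0,0,0],[0,0,0],[0,0,0],[0,0,0],[0,0,0]],"dp":[[-3,0,0],[-6,0,0],[-9,0,0],[-9,0,0],[-9,0,0]],"jaw":[1,1,1,1,1]}';python3 -c "
from h import *
go([.5718,-.0947,.0653],104.7)
for n in ('side','top'):
  c=optics.camera(n); f=c['frame'][:,:,::-1]
  cv2.imwrite('pics/w_%s_f.png'%n,f)
  f=f[160:310,260:420] if n=='side' else f[190:310,210:370]
  cv2.imwrite('pics/w_%s.png'%n,cv2.resize(f,None,fx=5,fy=5,interpolation=2))
"
```

```text
time_s: 19.32
position: [0.5743, -0.1052, 0.0646]
tcp_rot: [-1.918, -2.487, 0.001]
wrist_force: [-0.5, -0.3, -0.3]
width: 0.0002
time_s: 19.73
position: [0.6023, -0.2061, 0.1712]
tcp_rot: [1.917, 2.48, 0.001]
wrist_force: [0.5, -0.9, 0.3]
width: 0.0005
time_s: 20.15
position: [0.6224, -0.2905, 0.1651]
tcp_rot: [-1.922, -2.484, -0.0]
wrist_force: [-0.6, 1.0, -0.8]
width: 0.0002
t 20.15 pos [ 0.6224 -0.2905  0.1651] yaw 104.54 tilt [-3.e-04  3.e-04 -1.e+00] F [-0.65  1.02 -0.83] w 0.0002 q [-0.51  0.4   1.3   0.    1.45 -0.77]
dp cm [2.022e+01 2.000e-02 9.990e+00] rotz deg -0.16
```

View pics/w_top.png

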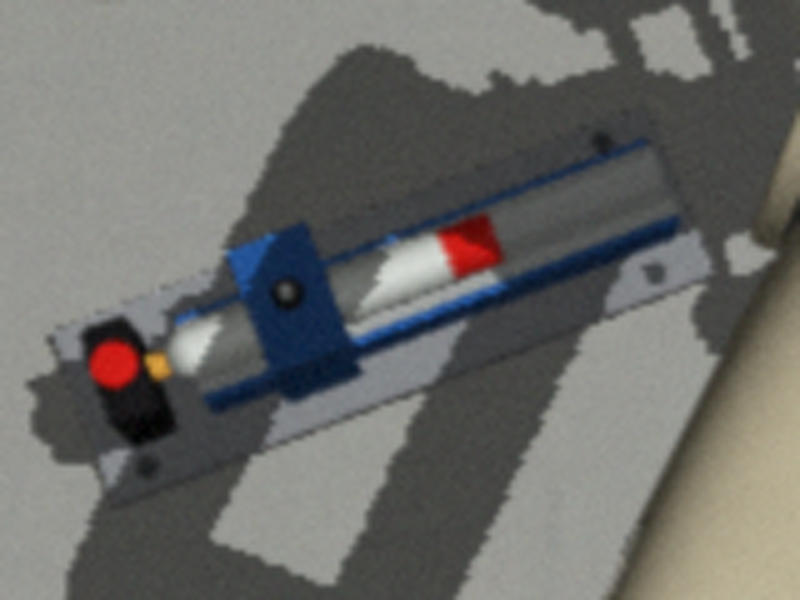

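View pics/w_side_f.png

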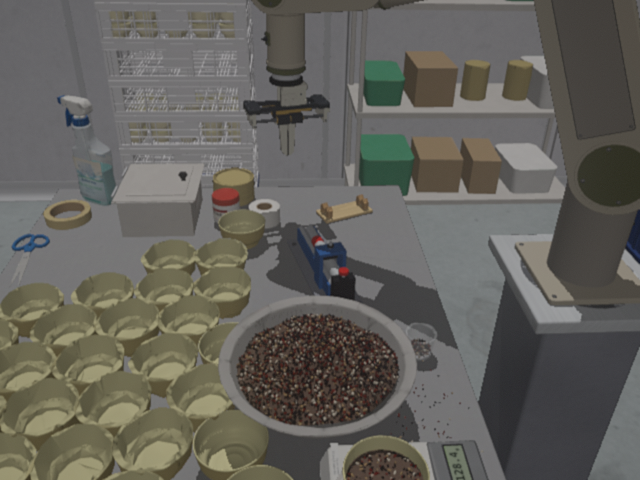

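```bash
python3 -m pendant '{"delta_rot":[[0,0,0],[0,0,0],[0,0,0],[0,0,0]],"dp":[[0,0,0],[0,0,0],[0,0,0],[0,0,0]],"jaw":[1,1,1,1]}'; python3 -c "
from rig import arm,status
print(arm.hand_in(), status.state()['time_s'])"
```

```text
time_s: 20.58
position: [0.6228, -0.2875, 0.1653]
tcp_rot: [1.918, 2.488, 0.0]
wrist_force: [-0.1, 0.2, 0.5]
width: 0.0002
the job is handed in; nothing more can be done
the job is handed in; nothing more can be done
```

I took the spindle from the cradle, laid it nose first in the open groove in front of the bridge, and pushed it by its tail with closed fingers. It came up solid about 109 mm along, close to the 108–113 mm I had worked out from the pictures. I held about 16–18 N on it for roughly 0.8 s, backed off, lifted clear, and handed in after about 20.6 s. No verdict was reported.

**Last checks:**
- **Seating:** the final top view shows the spindle straight in the groove with its nose at the pin. The exposed brass is about 6 mm shorter than before, so the pin stayed in.
- **Forces:** the highest push I read was about 18 N, but I only see the wrist force at the end of each call, not in between. The arm now touches nothing.
- **Bystanders:** the roll, tin and cup look unmoved in the side view. I judged this by eye and did not measure it.

**What disagreed:** the top camera was about 3 mm off from where the arm found the spindle. During the grasp this put about 13 N sideways on the wrist, which I took off before lifting. The side camera agreed within about 1 mm.

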